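Clamp a kit board into the soldering fixture

TASK

Get the kit board ready for soldering: gently push its carrier along the fixture's channel until its nose sits fully home against the end stop, then push the clamp's upright handle towards the board until the rocker snaps over its centre and its rubber foot holds the carrier down. The clamp is bolted somewhere along its slot, so feel for the handle; do not force the carrier or the handle, do not press on after the snap, and leave the tools lying around where they are.

Things in the scene. Friction and masses are not known exactly. Their poses are not given: they have to be found in the camera images.
- jig: Fixture fixed to the table on a thin blue mat: aluminium base plate, x = -180 to 160 mm, 110 mm wide (y), 8 mm thick. Origin on its centre line, at its underside, on the table; +x runs along the channel to the stop and clamp. Two black rails 14 mm high, 63 mm apart inside, from x = -165 to 45 mm, guide the carrier. Behind the stop (+x) a steel rocker clamp stands on the centre line.
- stop_face (a point): Fixed point on the steel stop bar (14 mm high): middle of the face that the carrier's nose must touch, 40 mm in +x from the fixture's origin and 14 mm above the table. Axes as the fixture's: x along the pushing direction, z up.
- slot_mid (a point): Fixed point on the base plate's top (8 mm above the table), mid-length of the clamp's slot, 94 mm in +x from the fixture's origin; axes as the fixture's. The clamp is bolted up to 22 mm to either side of it along x; where exactly is not measured and must be felt or seen. Its pivot is 55 mm above this point's level; the pivot axis is along y.
- handle_zone (a point): Fixed point, not on the handle: where the middle of the open handle's black crossbar would be with the clamp mid-slot (103 mm in +x from the fixture's origin, 151 mm above the table). The real crossbar, 16 mm thick, 56 mm long along y, is up to 22 mm off along x. It is the fixture's tallest part (top at 159 mm). Push it towards -x, from its +x side, where the space is free. Axes as the fixture's.
- lip (a point): Centre of the carrier's rear face, the one to push, 18 mm above its underside (26 mm above the table). The lip along the rear edge is 50 mm wide, 8 mm thick, top 36 mm above the table. x points to the stop, z up. Sliding takes 1 to 4 N; it may be pushed with up to 25 N.
- nose (a point): Middle of the carrier's front face, 120 mm ahead of its rear face, 6 mm above its underside; axes as for the lip. The carrier is a loose grey plastic slab 120 x 60 x 12 mm, 0.2 to 0.33 kg, lying on the base plate in the channel, with a blue circuit board on its rear half and a bare strip at the nose for the clamp's foot. It starts 25 to 50 mm short of the stop.
- rocker (a joint): Angle of the clamp's rocker (rad). 0: open, handle leaning to +x, rubber foot raised. Dead centre at 0.10 (crossbar pushed 9 mm); past it it springs on by itself to about 0.20, foot on the carrier (crossbar 18 mm from open). Pushing the crossbar takes about 6.5 N at first, falling to nearly nothing at the centre; at most 25 N, and after the snap no more than a touch (8 N).
Mind the look-alikes: they are no part of the job. What is meant by the part that bears lip is not purple, and is the smaller of those in its own colour.

How it is judged:
By the outcome, as a careful person would: the job done as asked, in the order asked, and still so for the second after the job is handed in, with the robot touching nothing.
It also fails if it takes over 64 s, if anything falls off the work surface, if the arm or the gripper's body presses on something with over 40 N, if the wrist force passes 120 N, or if a joint passes its speed limit or range.

ROBOT

A 6-joint arm with a two-finger parallel gripper is mounted at the origin on the work surface. World frame = base frame: x ahead of the robot, y to its left, z up, the work surface at z = 0. Lengths are in mm, angles in degrees, forces in N, time in s.
With the tool pointing down it reaches from about 350 to 850 mm from the base axis. Payload 8.1 kg.
Tool frame: the origin (TCP) lies between the finger pads; the fingertips stand ahead of it and the grasp point (between the pads) lies 2 mm behind it (nose_length is the z of the fingertips in the tool frame, in mm); z points along the fingers, y is the direction in which the jaws open and shut (so a half turn about z gives the same grasp; the last joint's range is limited). The gripper opens to 85 mm and grips with 20 to 120 N. Pads are 22 mm wide; open, the fingers measure 114 mm over their backs; the gripper's body (76 mm by 85 mm) begins 54 mm behind the grasp point. The pads swing forward as they close: fully open they stand 13 mm farther back than shut.
Start: joints at [-81.498, 7.471, 85.268, -0, 87.261, -4.893], TCP at [139.026, -583.676, 248.292] pointing down, gripper open.
Joint ranges: [-169.43, 169.43], [-51.17, 129.36], [1.28, 143.12], [-76.62, 256.62], [0, 156.53], [-152.29, 152.29]. Speed limits (degrees/s): [136.94, 136.94, 159.86, 180, 180, 180].

INTERFACE

Orientations are given as [roll, pitch, yaw] about the fixed x, y, z axes, in that order (R = Rz(yaw) Ry(pitch) Rx(roll)).
In Python, from bench import * gives the robot as it stands.
- The arm moves only by the tool jog_arm, never from a script. Its argument "plan" is a list of rows, each a list of 3 entries, a list of its own where there are three numbers: the turn, a rotation vector about the tool's x, y, z in degrees, then the shift along the tool's x, y, z in m, then the gripper's target within -1 to 1 (fully open at 1, half-way at 0, shut at -1). A call has 1 to 12 rows; each row is the pose to reach, as a shift and turn from the pose commanded when the call began, along the tool's axes at that moment; what a row does not reach only later rows make up. A row lasts 1/8 s, in which the tool goes at most 62.5 mm and 10.7 degrees, less where a joint would pass 70% of its speed; a pose out of reach is approached as far as the arm can. A call with a gripper value outside its range is refused whole. The fingers move at their own pace and stop on an object; "force" is the grip in N (left out, the last holds). Time passes only in rows, so rows that repeat a pose let the fingers close. It gives the time, the measured TCP pose, the force and the opening at its end, in the units of the state.
- sense(): the state, without advancing time (a new reading comes with each control period).
- snapshot(name): name is "side" or "top" or "wrist"; returns (picture, depth): 480x640x3 uint8, blue, green, red; 480x640 float32, mm along the optical axis (not along the pixel's ray), 0 where there is no reading.
- camera_info(name): a dict with "fov_y" (degrees; the focal length in pixels is half the picture's height over the tangent of half this angle, whatever the lens; pixels are square), "cx", "cy" (the principal point, pixels), "origin" and "orientation" of the camera in the world. Camera axes: x right, y down, z forward; pixel columns grow to the right and rows downward; lengths in mm; the calibration is good to about 2 mm. A picture is of the moment at which its call begins: read the wrist's pose just before it. camera_info takes no time and is no camera call; for the wrist camera it gives the pose at the moment of the call.
- hand_in(): hands the job in, once; it reports no verdict.
The state is a dict: "time": time; "joint_pos": joint angles; "qd": joint speeds; "joint_efforts": joint torques, N m; "tool_pos": TCP position; "tcp_rot": TCP orientation; "ft_force": force on the tool from outside, world axes, zero at the start; "wrist_torque": the same for the moment, N m; "finger_gap": finger opening in mm.
Only numpy, scipy, OpenCV 4.12 (cv2) and the standard library are available. Lean on these libraries where they do the work, as an engineer would, in place of code of your own. Each camera call takes 0.05 s, during which the arm holds its last target.

## Working session

There is one attempt and no reset: what is moved stays moved. The work goes in short steps, Python scripts to look and compute and a tool call to move; the robot and the scene stay as the last step left them, time stands still between calls to the robot, and variables do not carry over. Pictures are saved under pics/ and viewed, and the job is handed in when it is done.

Besides the shell and the picture viewer there is one more tool, called after "Request:" by a JSON object that holds its "name" and its "arguments", one argument or row to a line. jog_arm: Moves the arm, as the interface text tells. Its arguments: {"type":"object","properties":{"plan":{"type":"array","items":{"type":"array"}},"force":{"type":"number"}},"required":["plan"]}

```bash
mkdir -p pics; ls; python3 - <<'E'
from bench import *
import cv2, numpy as np
print(sense())
for n in ("side","top","wrist"):
    i=camera_info(n); print(n,i)
    p,d=snapshot(n); cv2.imwrite(f"pics/{n}0.png",p); np.save(f"pics/{n}0.npy",d); np.save(f"pics/{n}0i.npy",i,allow_pickle=True)
E
```

```text
pics
{'time': 0.0, 'joint_pos': array([-8.14960856e+01,  7.51445225e+00,  8.53304129e+01, -2.24007721e-03,
        8.72591480e+01, -4.89325816e+00]), 'qd': array([-0.02227129,  0.01754553,  0.07400361,  0.02987734, -0.11312492,
       -0.0436355 ]), 'joint_efforts': array([-1.06672313e-03, -5.69401538e+01, -5.00544047e+01, -6.54502244e-06,
        1.51129958e-02, -1.01761833e-05]), 'tool_pos': array([ 138.95040313, -583.1626536 ,  247.24035135]), 'tcp_rot': array([-1.79896175e+02, -6.64311862e-03,  1.33972757e+01]), 'ft_force': array([ 0.02074841, -0.2848574 ,  0.3549911 ]), 'wrist_torque': array([-0.01040627, -0.03964908,  0.00617983]), 'finger_gap': 85.37570581761834}
side {'fov_y': 44.82882871836234, 'cx': 316.4106515606637, 'cy': 230.57173597384715, 'origin': array([325.88319181, 585.06410315, 842.93243016]), 'orientation': array([-140.04900947,    1.00357606, -164.39961789])}
top {'fov_y': 48.23795034827191, 'cx': 318.665039835853, 'cy': 239.38319528657456, 'origin': array([422.08564659,   8.42584296, 950.79816322]), 'orientation': array([-174.77414895,    0.49421506,  -90.05489927])}
wrist {'fov_y': 64.9478224066539, 'cx': 322.5909096741847, 'cy': 238.62035524354155, 'origin': array([ 207.78146081, -567.44147551,  373.17489417]), 'orientation': array([ 1.63837975e+02,  1.19455669e-01, -7.66349998e+01])}
```

View pics/side0.png

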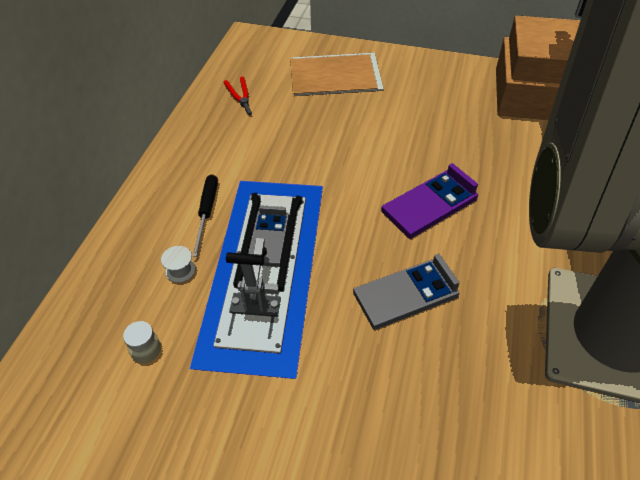

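View pics/top0.png

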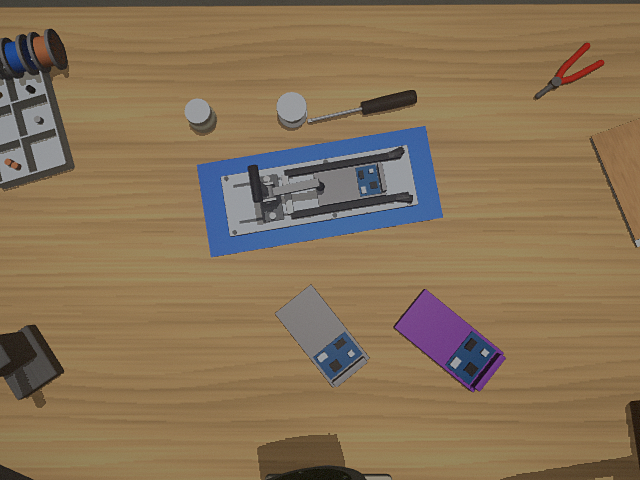

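View pics/wrist0.png

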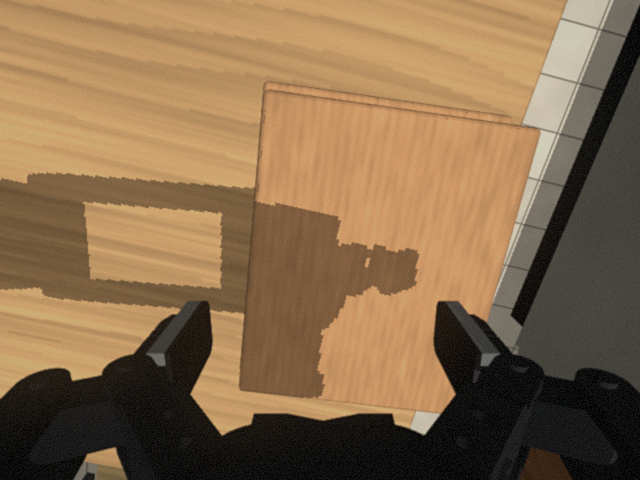

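The things that could be taken for the carrier, by pixel in the top picture, are:
- a grey one in the fixture's channel at (352,183)
- a larger loose grey one at (320,335)
- a purple one at (450,340)

I choose the one in the channel and check it in a close crop.

```bash
cat > h.py <<'E'
import numpy as np, cv2
from scipy.spatial.transform import Rotation as R
def cam(i): return R.from_euler('xyz',i['orientation'],degrees=True).as_matrix(), np.array(i['origin']), 240/np.tan(np.radians(i['fov_y']/2))
def ray(i,u,v):
    M,o,f=cam(i); return o, M@np.array([(u-i['cx'])/f,(v-i['cy'])/f,1.])
def at_z(i,u,v,z):
    o,r=ray(i,u,v); return o+r*(z-o[2])/r[2]
def at_d(i,u,v,d):
    o,r=ray(i,u,v); return o+r*d
def proj(i,P):
    M,o,f=cam(i); c=(np.atleast_2d(P)-o)@M; return np.c_[c[:,0]/c[:,2]*f+i['cx'],c[:,1]/c[:,2]*f+i['cy']]
def load(n): return cv2.imread(f"pics/{n}.png"),np.load(f"pics/{n}.npy"),np.load(f"pics/{n}i.npy",allow_pickle=True).item()
E
python3 - <<'E'
from h import *
p,d,i=load("top0")
c=p[115:265,190:450]; cv2.imwrite("pics/topc.png",cv2.resize(c,None,fx=3,fy=3,interpolation=cv2.INTER_CUBIC))
p,d,i=load("side0")
c=p[175:385,185:330]; cv2.imwrite("pics/sidec.png",cv2.resize(c,None,fx=2.85,fy=2.85,interpolation=cv2.INTER_CUBIC))
E
```

```text
(no output)
```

View pics/topc.png

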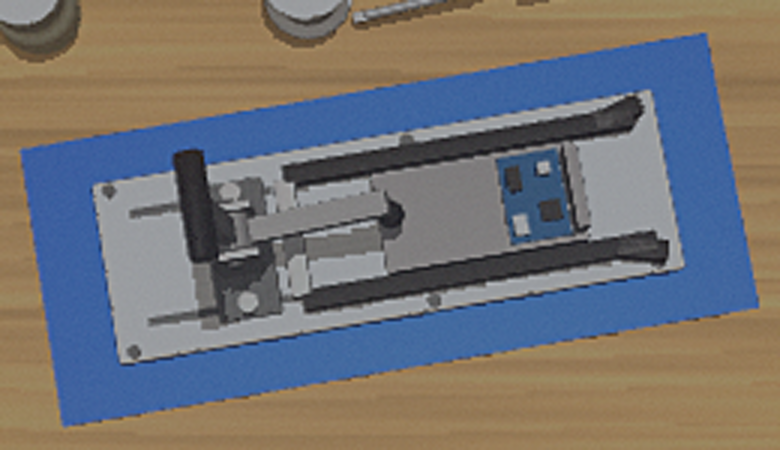

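View pics/sidec.png

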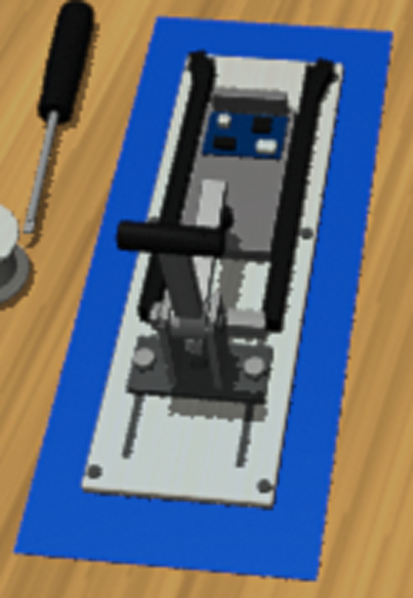

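The crops show the grey carrier in the channel, with its lip at about top-crop (578,190), nose at about (378,225) and board on the rear half. The crossbar runs from (188,153) to (203,258). The plate corners are clear, so I measure next.

```bash
python3 - <<'E'
from h import *
p,d,i=load("top0")
F=lambda u,v,z: at_z(i,190+u/3,115+v/3,z)
# plate model +x -> image left
img=[(93,185),(122,363),(652,90),(684,268)]
C=np.array([F(u,v,8) for u,v in img]); print(C.round(1))
# jig frame: model corners. image up = world +x ; jig x = world +y-ish => jig y = world -x => image down
M=np.array([[160,-55],[160,55],[-180,-55],[-180,55.]]);M2=M*[1,-1]
for m in (M,M2):
    a=m-m.mean(0); b=C[:,:2]-C[:,:2].mean(0)
    U,S,V=np.linalg.svd(a.T@b); Q=(U@V).T; 
    if np.linalg.det(Q)<0: continue
    t=C[:,:2].mean(0)-Q@m.mean(0)
    print("yaw",np.degrees(np.arctan2(Q[1,0],Q[0,0])),"t",t, "res",(m@Q.T+t-C[:,:2]).round(1))
    np.save("jig.npy",np.r_[np.degrees(np.arctan2(Q[1,0],Q[0,0])),t])
    J=lambda P:(np.asarray(P)[:2]-t)@Q
    for n,(u,v,z) in dict(lipTop1=(568,143,36),lipTop2=(583,236,36),lipRear1=(576,143,36),lipRear2=(591,232,36),nose1=(370,190,20),nose2=(386,272,20),barA=(188,153,157),barB=(203,258,157),barL=(175,205,151),barR=(212,205,151),stopL=(272,190,22),boltA=(231,190,16),boltB=(248,300,16)).items(): 
        P=F(u,v,z); D=d[int(115+v/3),int(190+u/3)]; print(n,J(P).round(1),"depthz",at_d(i,190+u/3,115+v/3,D)[2].round(1))
s,ds,si=load("side0")
Gs=lambda u,v,z: at_z(si,185+u/2.85,175+v/2.85,z)
for n,(u,v,z) in dict(pl1=(83,490,8),pl2=(273,505,8),barA=(122,236,151),barB=(224,238,151),lipt1=(214,92,36),lipt2=(287,98,36),noseR=(268,252,20)).items(): print("side",n,Gs(u,v,z).round(1),J(Gs(u,v,z)).round(1))
E
```

```text
[[ 621.2  191.     8. ]
 [ 514.6  172.2    8. ]
 [ 677.9 -142.6    8. ]
 [ 570.5 -159.8    8. ]]
yaw 99.59016735855643 t [594.39639844  25.05691856] res [[ 0.7  1. ]
 [-1.1  1.4]
 [ 0.7 -0.6]
 [-0.3 -1.8]]
lipTop1 [-120.1  -25.2] depthz 18.5
lipTop2 [-118.9   29.8] depthz 18.3
lipRear1 [-124.6  -24.4] depthz 3.6
lipRear2 [-123.8   28.3] depthz 7.0
nose1 [ -2.9 -20.7] depthz 5.8
nose2 [-4.  28.9] depthz 9.4
barA [ 86.4 -26.3] depthz 160.3
barB [87.3 27.6] depthz 154.7
barL [97.6 -2.6] depthz 6.6
barR [79.1  0.6] depthz 130.4
stopL [ 53.8 -30. ] depthz 7.4
boltA [ 77.9 -35.4] depthz 19.7
boltB [78.5 30.9] depthz 16.4
side pl1 [621.6 192.5   8. ] [160.5  54.7]
side pl2 [515.  173.5   8. ] [159.6 -53.6]
side barA [607.5 115.1 151. ] [86.6 27.9]
side barB [555.1 102.6 151. ] [ 83.  -25.8]
side lipt1 [638.9 -90.2  36. ] [-121.1   24.6]
side lipt2 [590.7 -97.4  36. ] [-120.1  -24.1]
side noseR [568.6  14.5  20. ] [ -6.1 -27.2]
```

Request:
{"name": "jog_arm", "arguments": {
  "plan": [
    [[0, 0, 1], [0.05, -0.027, 0], -1],
    [[0, 0, 2], [0.1, -0.055, 0], -1],
    [[0, 0, 3], [0.15, -0.082, 0], -1],
    [[0, 0, 3.8], [0.2, -0.109, 0], -1],
    [[0, 0, 3.8], [0.25, -0.136, 0], -1],
    [[0, 0, 3.8], [0.3, -0.164, 0], -1],
    [[0, 0, 3.8], [0.35, -0.191, 0], -1],
    [[0, 0, 3.8], [0.4, -0.218, 0], -1],
    [[0, 0, 3.8], [0.45, -0.245, 0], -1],
    [[0, 0, 3.8], [0.5, -0.273, 0], -1],
    [[0, 0, 3.8], [0.55, -0.3, 0], -1],
    [[0, 0, 3.8], [0.5725, -0.312, 0], -1]
  ],
  "force": 60
}}

```text
time: 1.65
tool_pos: [625.2, -144.8, 247.5]
tcp_rot: [-179.9, 0.0, 9.7]
ft_force: [-1.0, -0.8, -0.1]
finger_gap: -0.0
```

```bash
python3 - <<'E'
from bench import *
from h import *
s=sense();print(s['tool_pos'],W2J(s['tool_pos']),s['tcp_rot'],s['ft_force'])
for n in ("wrist","side"):
    i=camera_info(n); p,d=snapshot(n); cv2.imwrite(f"pics/{n}1.png",p); np.save(f"pics/{n}1.npy",d); np.save(f"pics/{n}1i.npy",i,allow_pickle=True)
E
```

```text
[ 625.19037916 -144.75935255  247.51813848] [-172.57329082   -2.07231192  247.51813848] [-1.79948680e+02  2.68026905e-02  9.74931367e+00] [-1.01136336 -0.84437865 -0.14411434]
```

View pics/wrist1.png

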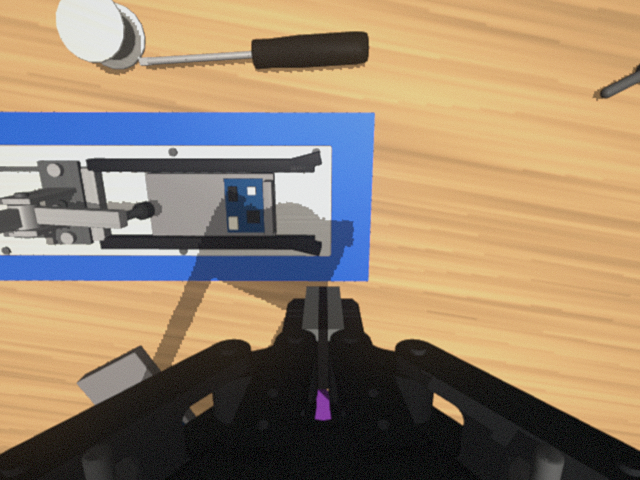

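View pics/side1.png

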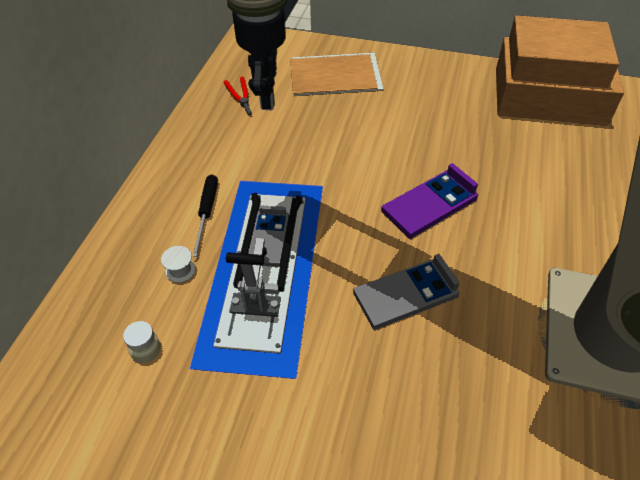

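The wrist picture shows the channel with the lip's rear edge at about (273,207) and the nose at about (148,205). The side picture shows the gripper clear of everything. I check the first measurement against these pixels.

```bash
python3 - <<'E'
from h import *
p,d,i=load("wrist1")
c=p[135:265,0:340]; cv2.imwrite("pics/wc.png",cv2.resize(c,None,fx=2.3,fy=2.3,interpolation=cv2.INTER_CUBIC))
for n,u,v,z in (("lip",274,182,26),("lip",274,233,26),("plate",331,147,8),("plate",331,256,8),("nose",146,173,20),("nose",150,236,20)): print(n,W2J(at_z(i,u,v,z)).round(1))
E
```

```text
lip [-127.9  -26.    26. ]
lip [-126.3   22.7   26. ]
plate [-180.4  -56.6    8. ]
plate [-181.3   51.8    8. ]
nose [ -8.4 -33.2  20. ]
nose [-4.5 27.6 20. ]
```

View pics/wc.png

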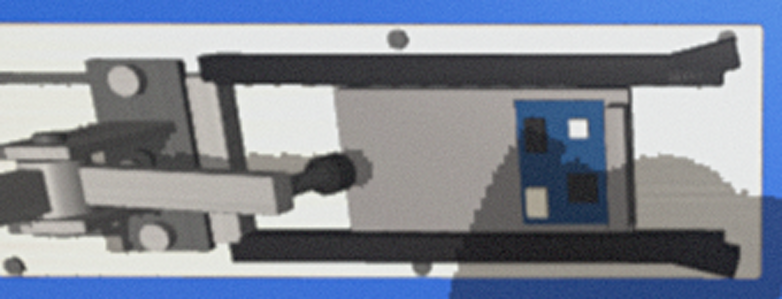

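Request:
{"name": "jog_arm", "arguments": {
  "plan": [
    [[0, 0, 0], [0, 0, 0.05], -1],
    [[0, 0, 0], [0, 0, 0.1], -1],
    [[0, 0, 0], [0, 0, 0.15], -1],
    [[0, 0, 0], [0, 0, 0.19], -1],
    [[0, 0, 0], [0, 0, 0.207], -1],
    [[0, 0, 0], [0, 0, 0.214], -1],
    [[0, 0, 0], [0, 0, 0.214], -1],
    [[0, 0, 0], [0, 0, 0.214], -1]
  ]
}}

```text
time: 2.75
tool_pos: [625.1, -148.1, 36.5]
tcp_rot: [179.9, -0.2, 9.6]
ft_force: [-0.0, 0.2, -0.4]
finger_gap: 0.1
```

```bash
python3 - <<'E'
from bench import *
from h import *
s=sense();print(s['tool_pos'],W2J(s['tool_pos']),s['tcp_rot'],s['ft_force'])
for n in ("side","wrist"):
    i=camera_info(n); p,d=snapshot(n); np.save(f"pics/{n}2i.npy",i,allow_pickle=True);np.save(f"pics/{n}2.npy",d); cv2.imwrite(f"pics/{n}2.png",p)
    if n=="side": cv2.imwrite("pics/side2c.png",cv2.resize(p[60:310,170:400],None,fx=2.3,fy=2.3,interpolation=cv2.INTER_CUBIC))
E
```

```text
[ 625.08619022 -148.05973074   36.45840378] [-175.81018722   -1.41973758   36.45840378] [ 1.79912635e+02 -1.64717341e-01  9.59707550e+00] [-0.04600293  0.19362885 -0.37239001]
```

View pics/side2c.png

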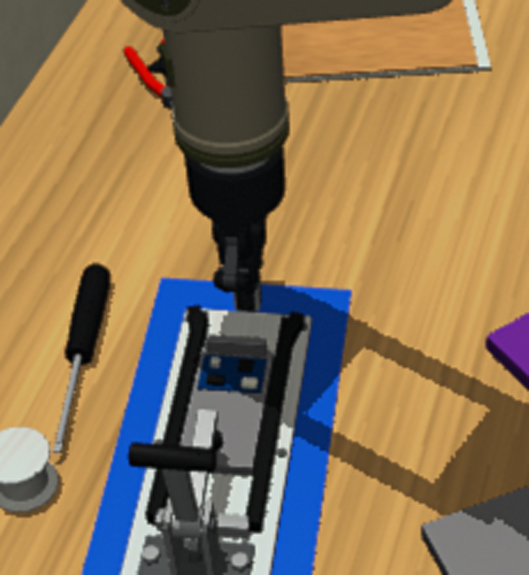

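View pics/wrist2.png

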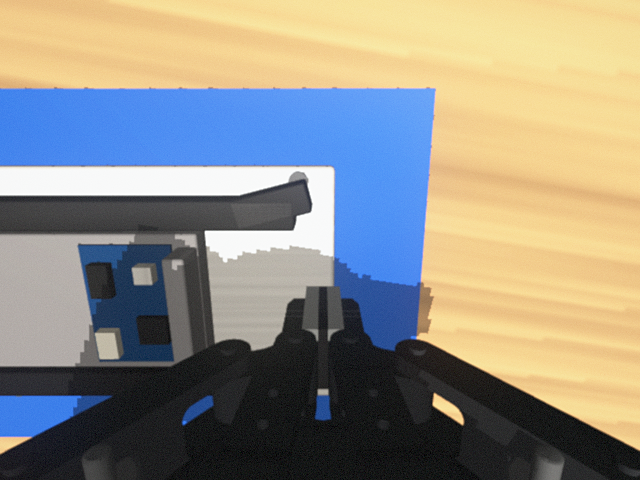

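The fingers are in the channel's mouth, behind the lip and clear of it. Next I creep toward the lip.

Request:
{"name": "jog_arm", "arguments": {
  "plan": [
    [[0, 0, 0], [0, -0.006, 0.001], -1],
    [[0, 0, 0], [0, -0.012, 0.001], -1],
    [[0, 0, 0], [0, -0.018, 0.001], -1],
    [[0, 0, 0], [0, -0.022, 0.001], -1],
    [[0, 0, 0], [0, -0.025, 0.001], -1],
    [[0, 0, 0], [0, -0.028, 0.001], -1],
    [[0, 0, 0], [0, -0.03, 0.001], -1],
    [[0, 0, 0], [0, -0.032, 0.001], -1]
  ]
}}

```text
time: 3.85
tool_pos: [618.3, -115.9, 33.3]
tcp_rot: [180.0, -0.0, 9.6]
ft_force: [-0.3, -0.1, -0.4]
finger_gap: 0.2
```

Request:
{"name": "jog_arm", "arguments": {
  "plan": [
    [[0, 0, 0], [0, -0.002, 0], -1],
    [[0, 0, 0], [0, -0.004, 0], -1],
    [[0, 0, 0], [0, -0.006, 0], -1],
    [[0, 0, 0], [0, -0.008, 0], -1]
  ]
}}

```text
time: 4.35
tool_pos: [617.0, -108.1, 33.3]
tcp_rot: [180.0, -0.0, 9.6]
ft_force: [0.1, -1.7, -1.1]
finger_gap: -0.2
```

Request:
{"name": "jog_arm", "arguments": {
  "plan": [
    [[0, 0, 0], [0, -0.002, 0], -1],
    [[0, 0, 0], [0, -0.004, 0], -1],
    [[0, 0, 0], [0, -0.006, 0], -1],
    [[0, 0, 0], [0, -0.008, 0], -1]
  ]
}}

```text
time: 4.85
tool_pos: [615.7, -100.1, 33.3]
tcp_rot: [180.0, -0.0, 9.6]
ft_force: [-0.3, -2.2, -0.8]
finger_gap: -0.1
```

Request:
{"name": "jog_arm", "arguments": {
  "plan": [
    [[0, 0, 0], [0, -0.002, 0], -1],
    [[0, 0, 0], [0, -0.004, 0], -1],
    [[0, 0, 0], [0, -0.006, 0], -1],
    [[0, 0, 0], [0, -0.008, 0], -1],
    [[0, 0, 0], [0, -0.01, 0], -1],
    [[0, 0, 0], [0, -0.012, 0], -1],
    [[0, 0, 0], [0, -0.014, 0], -1],
    [[0, 0, 0], [0, -0.016, 0], -1],
    [[0, 0, 0], [0, -0.018, 0], -1],
    [[0, 0, 0], [0, -0.02, 0], -1],
    [[0, 0, 0], [0, -0.022, 0], -1]
  ]
}}

```text
time: 6.22
tool_pos: [612.0, -78.4, 33.3]
tcp_rot: [-180.0, 0.0, 9.6]
ft_force: [0.2, -1.1, 0.1]
finger_gap: 0.1
```

```bash
python3 - <<'E'
from bench import *
from h import *
s=sense();print(s['tool_pos'],W2J(s['tool_pos']),s['tcp_rot'],s['ft_force'])
i=camera_info("top"); p,d=snapshot("top"); cv2.imwrite("pics/top3.png",cv2.resize(p[115:265,190:450],None,fx=3,fy=3,interpolation=cv2.INTER_CUBIC))
E
```

```text
[611.98174482 -78.38717295  33.28999088] [-104.92813384   -0.10584727   33.28999088] [-1.79999609e+02  1.20994710e-04  9.59415522e+00] [ 0.19602957 -1.13207411  0.0813416 ]
```

View pics/top3.png

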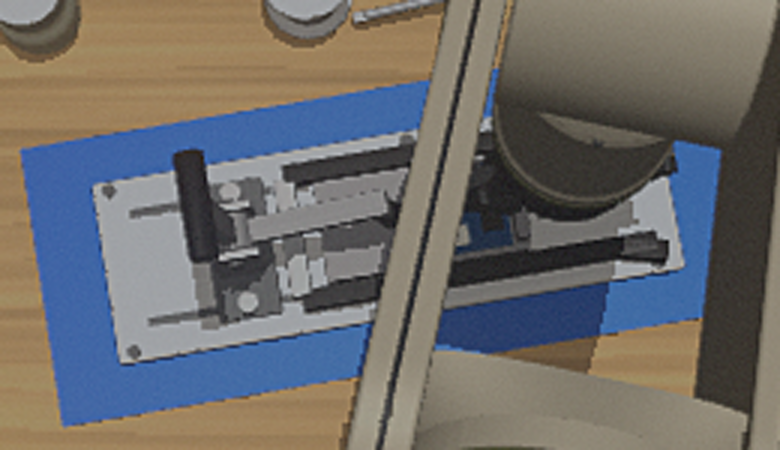

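The carrier has moved. Its nose is now near crop (312,195), about 5–10 mm short of the stop bar, so I go slower.

Request:
{"name": "jog_arm", "arguments": {
  "plan": [
    [[0, 0, 0], [0, -0.001, 0], -1],
    [[0, 0, 0], [0, -0.002, 0], -1],
    [[0, 0, 0], [0, -0.003, 0], -1],
    [[0, 0, 0], [0, -0.004, 0], -1]
  ]
}}

```text
time: 6.78
tool_pos: [611.3, -74.5, 33.3]
tcp_rot: [-180.0, -0.0, 9.6]
ft_force: [1.3, -1.6, -0.3]
finger_gap: -0.0
```

Request:
{"name": "jog_arm", "arguments": {
  "plan": [
    [[0, 0, 0], [0, -0.0007, 0], -1],
    [[0, 0, 0], [0, -0.0014, 0], -1],
    [[0, 0, 0], [0, -0.002, 0], -1]
  ]
}}

```text
time: 7.15
tool_pos: [611.0, -72.5, 33.3]
tcp_rot: [180.0, -0.0, 9.6]
ft_force: [0.9, -1.8, -0.1]
finger_gap: 0.1
```

Request:
{"name": "jog_arm", "arguments": {
  "plan": [
    [[0, 0, 0], [0, -0.0007, 0], -1],
    [[0, 0, 0], [0, -0.0014, 0], -1],
    [[0, 0, 0], [0, -0.002, 0], -1]
  ]
}}

```text
time: 7.52
tool_pos: [610.6, -70.6, 33.3]
tcp_rot: [-180.0, 0.0, 9.6]
ft_force: [0.9, -1.6, -0.7]
finger_gap: 0.1
```

Request:
{"name": "jog_arm", "arguments": {
  "plan": [
    [[0, 0, 0], [0, -0.0007, 0], -1],
    [[0, 0, 0], [0, -0.0014, 0], -1]
  ]
}}

```text
time: 7.78
tool_pos: [610.4, -69.2, 33.3]
tcp_rot: [180.0, -0.0, 9.6]
ft_force: [0.3, -1.1, -1.2]
finger_gap: -0.1
```

Request:
{"name": "jog_arm", "arguments": {
  "plan": [
    [[0, 0, 0], [0, -0.0007, 0], -1],
    [[0, 0, 0], [0, -0.0014, 0], -1]
  ]
}}

```text
time: 8.02
tool_pos: [610.3, -68.1, 33.4]
tcp_rot: [180.0, -0.0, 9.6]
ft_force: [0.6, -4.9, -1.1]
finger_gap: -0.1
```

Request:
{"name": "jog_arm", "arguments": {
  "plan": [
    [[0, 0, 0], [0, -0.0007, 0], -1],
    [[0, 0, 0], [0, -0.0014, 0], -1]
  ]
}}

```text
time: 8.28
tool_pos: [610.8, -67.6, 33.9]
tcp_rot: [179.9, -0.1, 9.6]
ft_force: [2.7, -9.2, 0.1]
finger_gap: 0.0
```

Request:
{"name": "jog_arm", "arguments": {
  "plan": [
    [[0, 0, 0], [0, -0.0007, 0], -1],
    [[0, 0, 0], [0, -0.0014, 0], -1]
  ]
}}

```text
time: 8.52
tool_pos: [610.9, -67.4, 34.2]
tcp_rot: [179.8, -0.1, 9.6]
ft_force: [2.6, -13.7, 1.3]
finger_gap: 0.1
```

Force rises steadily to 13.7 N while the motion stalls, so the carrier is home at TCP x of about -94, as expected. I hold there briefly, back off and rise.

Request:
{"name": "jog_arm", "arguments": {
  "plan": [
    [[0, 0, 0], [0, 0, 0], -1],
    [[0, 0, 0], [0, 0.003, 0], -1],
    [[0, 0, 0], [0, 0.01, 0], -1],
    [[0, 0, 0], [0, 0.02, 0], -1],
    [[0, 0, 0], [0, 0.025, 0], -1],
    [[0, 0, 0], [0, 0.025, -0.03], -1],
    [[0, 0, 0], [0, 0.025, -0.08], -1],
    [[0, 0, 0], [0, 0.025, -0.13], -1],
    [[0, 0, 0], [0, 0.025, -0.18], -1],
    [[0, 0, 0], [0, 0.025, -0.22], -1],
    [[0, 0, 0], [0, 0.025, -0.22], -1]
  ]
}}

```text
time: 9.9
tool_pos: [616.1, -90.4, 258.6]
tcp_rot: [179.8, -0.4, 9.6]
ft_force: [-0.1, 0.7, -0.9]
finger_gap: -0.1
```

```bash
python3 - <<'E'
from bench import *
from h import *
s=sense();print(s['tool_pos'],W2J(s['tool_pos']),s['tcp_rot'],s['ft_force'])
for n in ("side","wrist"):
    i=camera_info(n); p,d=snapshot(n); np.save(f"pics/{n}4i.npy",i,allow_pickle=True);np.save(f"pics/{n}4.npy",d); cv2.imwrite(f"pics/{n}4.png",p)
    if n=="side": cv2.imwrite("pics/side4c.png",cv2.resize(p[175:385,185:330],None,fx=2.85,fy=2.85,interpolation=cv2.INTER_CUBIC))
E
```

```text
[616.09975284 -90.3780789  258.55998348] [-117.43752081   -2.16862529  258.55998348] [179.82570247  -0.440079     9.59207007] [-0.06350099  0.73902884 -0.94480692]
```

View pics/side4c.png

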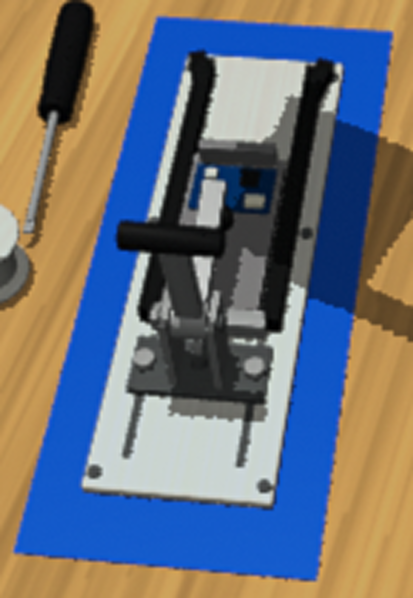

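View pics/wrist4.png

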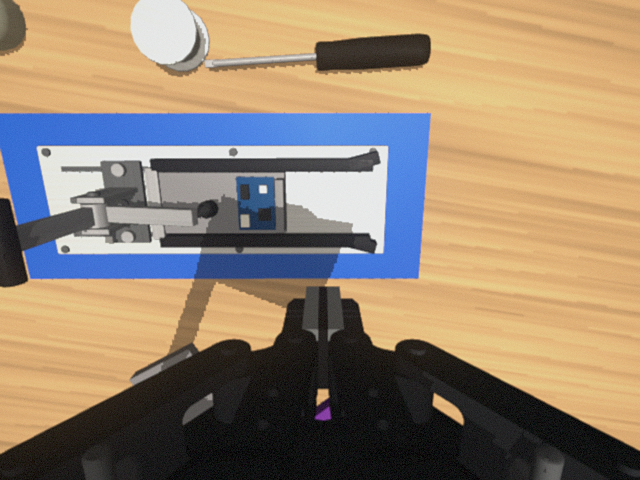

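The side crop and the wrist picture show the carrier's nose meeting the stop bar (wrist pixel about (160,185)), with the lip's rear at about (285,207). The clamp is still open. Now over and past the crossbar to the free side.

Request:
{"name": "jog_arm", "arguments": {
  "plan": [
    [[0, 0, 0], [0, -0.04, 0], -1],
    [[0, 0, 0], [0, -0.085, 0], -1],
    [[0, 0, 0], [0, -0.13, 0], -1],
    [[0, 0, 0], [0, -0.175, 0], -1],
    [[0, 0, 0], [0, -0.22, 0], -1],
    [[0, 0, 0], [0, -0.25, 0], -1],
    [[0, 0, 0], [0, -0.26, 0], -1],
    [[0, 0, 0], [0, -0.26, 0], -1],
    [[0, 0, 0], [0, -0.26, 0], -1]
  ]
}}

```text
time: 11.12
tool_pos: [570.7, 165.4, 252.7]
tcp_rot: [180.0, 0.1, 9.5]
ft_force: [0.7, -0.2, 0.7]
finger_gap: -0.4
```

```bash
python3 - <<'E'
from bench import *
from h import *
s=sense();print(s['tool_pos'],W2J(s['tool_pos']),s['tcp_rot'],s['ft_force'])
_,_,i=load("wrist4")
for n,u,v,z in (("lip",285,180,26),("lip",285,233,26),("plate",387,147,8),("plate",388,253,8),("stop",160,175,20)): print(n,W2J(at_z(i,u,v,z)).round(1))
for n in ("side","wrist","top"):
    i=camera_info(n); p,d=snapshot(n); np.save(f"pics/{n}5i.npy",i,allow_pickle=True);np.save(f"pics/{n}5.npy",d); cv2.imwrite(f"pics/{n}5.png",p)
E
```

```text
[570.66004218 165.36929882 252.71954512] [1.42305930e+02 2.86548034e-02 2.52719545e+02] [1.79972191e+02 5.05610047e-02 9.53089536e+00] [ 0.66136435 -0.16028788  0.65412065]
lip [-82.3 -26.9  26. ]
lip [-80.8  24.7  26. ]
plate [-179.7  -56.2    8. ]
plate [-185.7   51.2    8. ]
stop [ 37.1 -30.9  20. ]
```

View pics/wrist5.png

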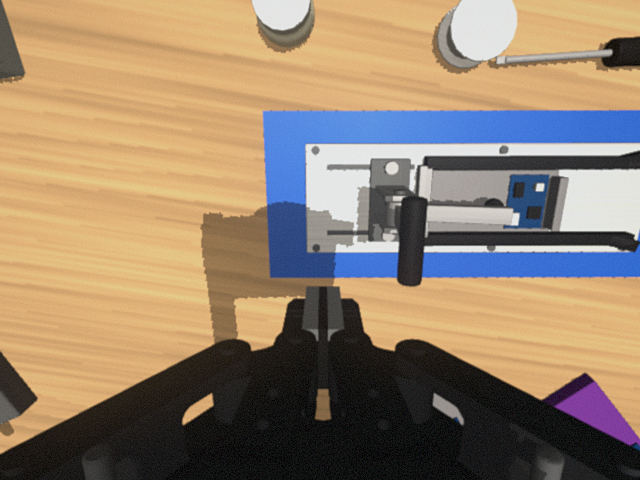

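View pics/side5.png

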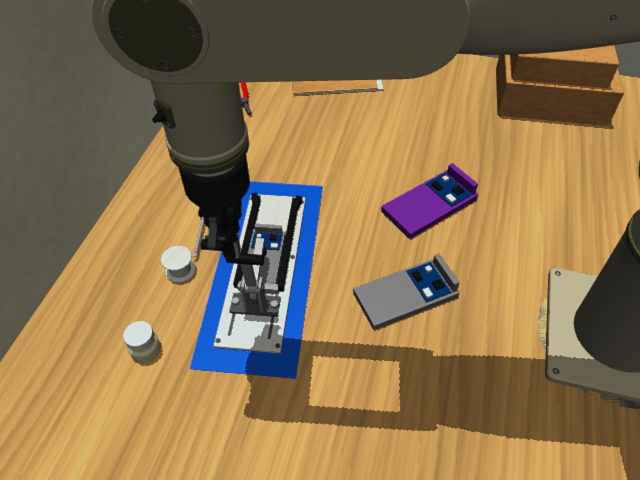

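```bash
python3 - <<'E'
from h import *
_,_,i=load("wrist5")
for u,v in((399,205),(399,240),(399,275),(424,205),(424,240)): print(W2J(at_z(i,u,v,151)).round(1))
E
```

```text
[ 95.1 -26.  151. ]
[ 93.8  -3.6 151. ]
[ 92.5  20.  151. ]
[ 79.7 -26.  151. ]
[ 78.1  -3.6 151. ]
```

Request:
{"name": "jog_arm", "arguments": {
  "plan": [
    [[0, 0, 0], [0, 0, 0.03], -1],
    [[0, 0, 0], [0, 0, 0.06], -1],
    [[0, 0, 0], [0, 0, 0.085], -1],
    [[0, 0, 0], [0, 0, 0.095], -1],
    [[0, 0, 0], [0, 0, 0.095], -1],
    [[0, 0, 0], [0, 0, 0.095], -1]
  ]
}}

```text
time: 12.02
tool_pos: [571.4, 166.6, 159.8]
tcp_rot: [-180.0, -0.1, 9.6]
ft_force: [0.6, 0.1, 0.2]
finger_gap: -0.0
```

Request:
{"name": "jog_arm", "arguments": {
  "plan": [
    [[0, 0, 0], [0, 0.006, 0.001], -1],
    [[0, 0, 0], [0, 0.012, 0.001], -1],
    [[0, 0, 0], [0, 0.018, 0.001], -1],
    [[0, 0, 0], [0, 0.022, 0.001], -1],
    [[0, 0, 0], [0, 0.025, 0.001], -1],
    [[0, 0, 0], [0, 0.027, 0.001], -1],
    [[0, 0, 0], [0, 0.028, 0.001], -1],
    [[0, 0, 0], [0, 0.028, 0.001], -1]
  ]
}}

```text
time: 13.02
tool_pos: [575.2, 139.0, 157.3]
tcp_rot: [-180.0, 0.0, 9.6]
ft_force: [-0.2, 0.1, 0.3]
finger_gap: -0.1
```

Request:
{"name": "jog_arm", "arguments": {
  "plan": [
    [[0, 0, 0], [0, 0.001, 0], -1],
    [[0, 0, 0], [0, 0.002, 0], -1],
    [[0, 0, 0], [0, 0.003, 0], -1]
  ]
}}

```text
time: 13.4
tool_pos: [575.7, 136.0, 157.3]
tcp_rot: [-180.0, 0.0, 9.6]
ft_force: [-0.4, -0.4, -0.1]
finger_gap: -0.4
```

Request:
{"name": "jog_arm", "arguments": {
  "plan": [
    [[0, 0, 0], [0, 0.001, 0], -1],
    [[0, 0, 0], [0, 0.002, 0], -1],
    [[0, 0, 0], [0, 0.003, 0], -1]
  ]
}}

```text
time: 13.78
tool_pos: [576.2, 133.0, 157.3]
tcp_rot: [-180.0, 0.0, 9.6]
ft_force: [-0.5, 0.1, 0.5]
finger_gap: 0.2
```

```bash
python3 - <<'E'
from bench import *
from h import *
s=sense();print(s['tool_pos'],W2J(s['tool_pos']),s['tcp_rot'],s['ft_force'])
p,d=snapshot("side"); cv2.imwrite("pics/side6.png",cv2.resize(p[175:385,165:330],None,fx=2.85,fy=2.85,interpolation=cv2.INTER_CUBIC))
p,d=snapshot("wrist"); cv2.imwrite("pics/wrist6.png",p)
E
```

```text
[576.22283598 133.00853716 157.2962692 ] [ 1.09470663e+02 -6.51090960e-02  1.57296269e+02] [-1.79998991e+02  2.26183257e-03  9.59633200e+00] [-0.533482    0.07640988  0.54752342]
```

View pics/wrist6.png

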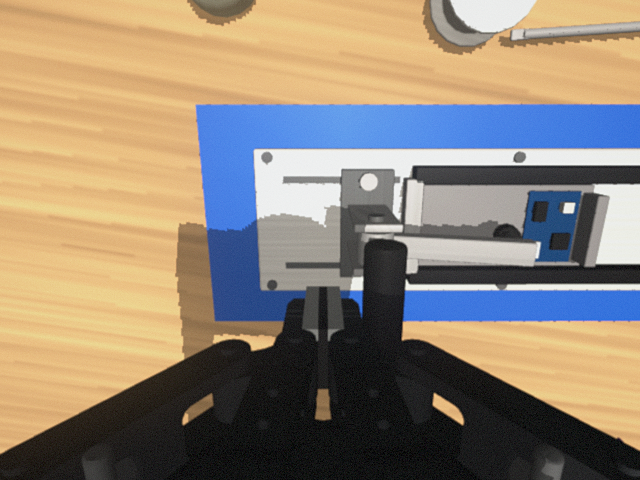

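View pics/side6.png

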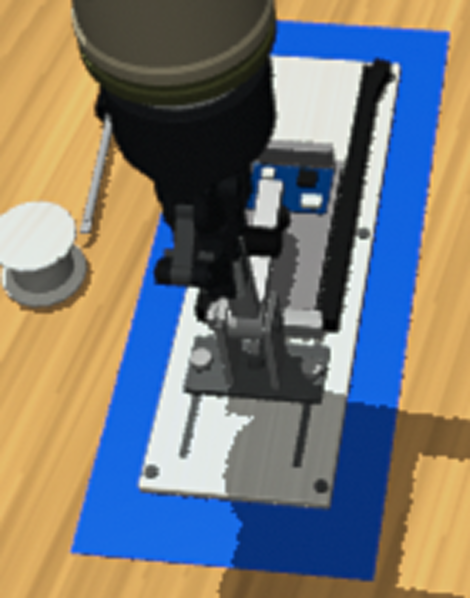

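The finger is close to the crossbar's +x side in the wrist picture, with the bar at about x 365–405 and the finger at about 345. There is no force yet.

Request:
{"name": "jog_arm", "arguments": {
  "plan": [
    [[0, 0, 0], [0, 0.001, 0], -1],
    [[0, 0, 0], [0, 0.002, 0], -1]
  ]
}}

```text
time: 14.12
tool_pos: [576.6, 131.1, 157.3]
tcp_rot: [-180.0, -0.0, 9.6]
ft_force: [0.4, 1.8, -0.3]
finger_gap: 0.2
```

Request:
{"name": "jog_arm", "arguments": {
  "plan": [
    [[0, 0, 0], [0, 0.001, 0], -1],
    [[0, 0, 0], [0, 0.002, 0], -1]
  ]
}}

```text
time: 14.38
tool_pos: [576.7, 130.2, 157.4]
tcp_rot: [-179.9, -0.0, 9.6]
ft_force: [-1.7, 5.8, 1.4]
finger_gap: 0.1
```

Request:
{"name": "jog_arm", "arguments": {
  "plan": [
    [[0, 0, 0], [0, 0.001, 0], -1],
    [[0, 0, 0], [0, 0.002, 0], -1]
  ]
}}

```text
time: 14.62
tool_pos: [577.1, 128.1, 157.7]
tcp_rot: [-179.9, -0.0, 9.6]
ft_force: [-1.4, 4.6, 3.3]
finger_gap: 0.1
```

Contact at y of about 130.8, with about 6 N. Dead centre should come about 9 mm further on, near y = 122.

Request:
{"name": "jog_arm", "arguments": {
  "plan": [
    [[0, 0, 0], [0, 0.001, 0], -1],
    [[0, 0, 0], [0, 0.002, 0], -1]
  ]
}}

```text
time: 14.88
tool_pos: [577.8, 125.4, 157.7]
tcp_rot: [-180.0, -0.0, 9.6]
ft_force: [-0.8, 3.1, 3.3]
finger_gap: 0.2
```

Request:
{"name": "jog_arm", "arguments": {
  "plan": [
    [[0, 0, 0], [0, 0.001, 0], -1],
    [[0, 0, 0], [0, 0.002, 0], -1]
  ]
}}

```text
time: 15.12
tool_pos: [577.9, 122.7, 157.1]
tcp_rot: [180.0, 0.0, 9.6]
ft_force: [0.1, 0.4, 0.8]
finger_gap: -0.2
```

Request:
{"name": "jog_arm", "arguments": {
  "plan": [
    [[0, 0, 0], [0, 0.0007, 0], -1],
    [[0, 0, 0], [0, 0.0014, 0], -1]
  ]
}}

```text
time: 15.38
tool_pos: [578.0, 121.4, 156.9]
tcp_rot: [180.0, 0.0, 9.6]
ft_force: [-0.4, -0.2, -0.2]
finger_gap: 0.0
```

Request:
{"name": "jog_arm", "arguments": {
  "plan": [
    [[0, 0, 0], [0, 0.0007, 0], -1],
    [[0, 0, 0], [0, 0.0014, 0], -1]
  ]
}}

```text
time: 15.62
tool_pos: [578.4, 120.4, 157.2]
tcp_rot: [180.0, 0.0, 9.6]
ft_force: [0.1, -0.2, 0.6]
finger_gap: -0.0
```

Force fell to zero at the predicted centre, so the rocker has probably snapped. I stop pushing and look.

```bash
python3 - <<'E'
from bench import *
from h import *
s=sense();print(s['tool_pos'],W2J(s['tool_pos']),s['ft_force'])
p,d=snapshot("side"); cv2.imwrite("pics/side7.png",cv2.resize(p[175:385,165:330],None,fx=2.85,fy=2.85,interpolation=cv2.INTER_CUBIC))
p,d=snapshot("wrist"); cv2.imwrite("pics/wrist7.png",p)
E
```

```text
[578.35554176 120.35524297 157.22506313] [ 9.66388955e+01 -5.99766150e-02  1.57225063e+02] [ 0.06114524 -0.24387068  0.59409068]
```

View pics/wrist7.png

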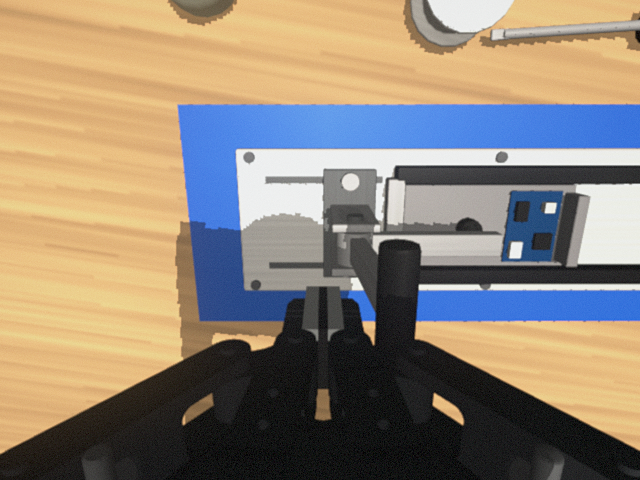

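View pics/side7.png

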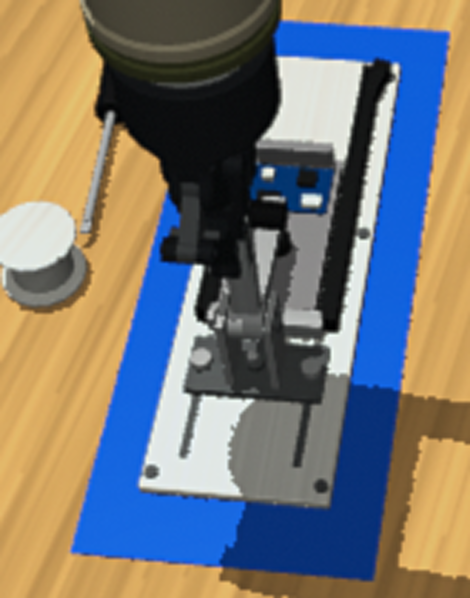

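The bar has left the finger: there is a gap at wrist (360,330), the handle now leans to -x, and the foot is down. It has snapped, so I back off and rise clear for the final check.

Request:
{"name": "jog_arm", "arguments": {
  "plan": [
    [[0, 0, 0], [0, -0.01, 0], -1],
    [[0, 0, 0], [0, -0.025, 0], -1],
    [[0, 0, 0], [0, -0.04, 0], -1],
    [[0, 0, 0], [0, -0.05, -0.03], -1],
    [[0, 0, 0], [0, -0.05, -0.08], -1],
    [[0, 0, 0], [0, -0.05, -0.12], -1],
    [[0, 0, 0], [0, -0.09, -0.13], -1],
    [[0, 0, 0], [0, -0.13, -0.13], -1],
    [[0, 0, 0], [0, -0.15, -0.13], -1],
    [[0, 0, 0], [0, -0.15, -0.13], -1]
  ]
}}

```text
time: 16.98
tool_pos: [552.6, 269.9, 286.8]
tcp_rot: [180.0, 0.0, 9.8]
ft_force: [1.0, -0.9, 0.1]
finger_gap: 0.0
```

```bash
python3 - <<'E'
from bench import *
from h import *
s=sense();print(s['time'],W2J(s['tool_pos']),s['ft_force'])
i=camera_info("top");p,d=snapshot("top"); cv2.imwrite("pics/top8.png",cv2.resize(p[115:265,190:450],None,fx=3,fy=3,interpolation=cv2.INTER_CUBIC))
p,d=snapshot("side"); cv2.imwrite("pics/side8.png",cv2.resize(p[175:385,165:330],None,fx=2.85,fy=2.85,interpolation=cv2.INTER_CUBIC))
E
```

```text
16.975 [248.33201173   0.39431851 286.77438423] [ 1.00667192 -0.85246249  0.14672333]
```

View pics/top8.png

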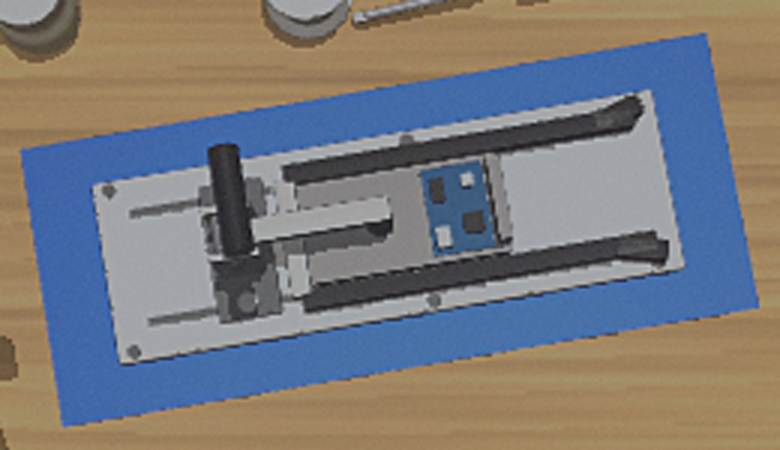

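View pics/side8.png

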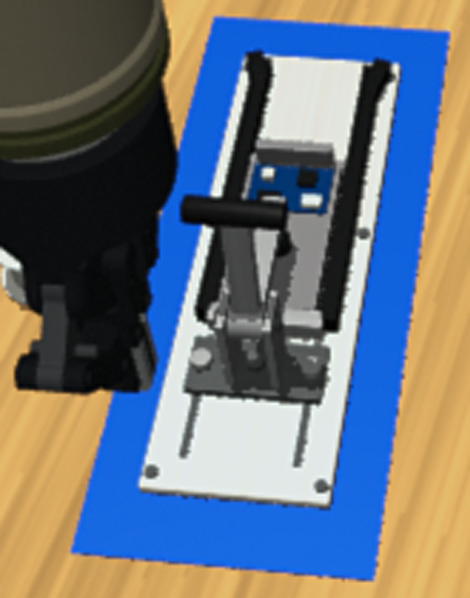

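```bash
python3 - <<'E'
from bench import *
from h import *
i=camera_info("top")
F=lambda u,v,z: W2J(at_z(i,190+u/3,115+v/3,z)).round(1)
print("lip rear",F(497,155,36),F(512,245,36),"bar",F(224,146,157),F(239,252,157))
hand_in()
E
```

```text
lip rear [-78.4 -25.2  36. ] [-77.8  28.1  36. ] bar [ 67.9 -26.8 157. ] [ 69.1  27.7 157. ]
the job is handed in; nothing more can be done
```

The carrier is home against the stop and the clamp has snapped over onto it. I handed the job in at about 17 s of the 64 s allowed.

- **Carrier:** I pushed the grey carrier in the channel by its lip with shut fingers. Sliding took about 2 N, and I stopped when the force reached about 14 N against the stop (limit 25 N).
- **Clamp:** I came past the clamp to its +x side and felt the crossbar. It took about 6 N, falling to zero about 9 mm on, where the rocker snapped. I stopped there and backed off without pressing after the snap.
- **Last checks:** From open, the crossbar moved about 18 mm, as the description says it should. The foot looks down on the nose strip in the pictures. The robot touches nothing, and I moved none of the tools.
- **Disagreement:** For the lip's rear face, which should be at x = -80 mm, the top camera read -78 mm and the earlier wrist picture -81.5 mm. That is within about 2 mm either way, which is the calibration tolerance.

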